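# Fit the sleeve, then index the plate to the third stop and hold it

### The job

Two sleeves stand on the bench. Slide the one whose bore goes over the fixture's gauge pin onto that pin, fully down on the plate, and put the other one, which is too tight for the pin, into the shallow tray. Then turn the fixture's black knob clockwise (seen from above), feeling the clicks, to the third stop after the home stop it rests in (60 degrees on), without running on past it, and finish with the gripper still holding the knob there so that the plate cannot creep; leave everything else where it stands.

Things in the scene. Friction and masses are not known exactly. Their poses are not given: they have to be found in the camera images.
- fixture: Fixed grey indexing fixture, base 96 (x) x 222 (y) x 22 mm high; origin on the bench, midway between the pin (at y +55 mm) and the knob axis (y -55 mm). x is across the base, y along it, z up. A plunger housing 6 mm beyond the plate's rim at the +y end is 34 mm high. Behind stands a fixed red tote 90 mm high; a fixed shelf hangs over the back left of the bench: keep clear.
- pin_foot (a point): Foot of the steel gauge pin: centre of the top face of the round steel dividing plate (78 mm diameter, top 30 mm above the bench). The pin is 14 mm in diameter, stands 30 mm above the plate, its top 6 mm tapering to 8 mm. The plate turns with the knob, 1:1.
- plate (a joint): Angle of the dividing plate and, always equal to it, of the knob, rad: 0 at the home stop, growing clockwise seen from above. Sprung detents (stops) every 0.349 rad (20 deg): home 0, then 0.349, 0.698, 1.047, 1.396, 1.745, with end limits just beyond the first and last. About 0.2 N m is needed to pass from one stop to the next: the knob resists up to half way (10 deg), then pulls on into the next stop. It rests in the home stop at the start.
- knob_grip (a point): On the vertical axis of the black knob, at the height to grip (56 mm above the bench). The knob is an upright bar 46 long x 14 wide x 38 mm tall (32 to 70 mm above the bench) on a 48 mm round hub whose top is 32 mm above the bench. The point's x axis is the length of the bar: grip across its y, the 14 mm way. The x and y axes turn with the knob; at home they are the fixture's.
- index_knob: The knob itself, black bar and hub (see point knob_grip); origin on its axis, at the top of the base block.
- sleeve_wide: Plain aluminium sleeve (tube) 36 mm outside diameter, 40 mm tall, standing upright, loose, about 60 g, with an 18 mm bore right through: it goes over the pin. Origin at the centre of its underside, z along the bore.
- sleeve_tight: Plain aluminium sleeve of the same outside, 36 mm diameter and 40 mm tall, standing upright, loose, about 80 g, but with a 10 mm bore: it does not go over the pin. Origin at the centre of its underside.
- tray: Fixed shallow open steel tray 130 (x) x 110 (y) x 22 mm high, walls and floor 3 mm; origin at the centre of its underside.
- flux_can: Blue bottle with a grey lid, 48 mm diameter, 52 mm tall, loose bystander; origin at the centre of its underside. Leave it where it is.
- gimbal_ball: White ball camera on a foot, 56 x 52 x 60 mm, loose bystander; origin at its underside. Leave it where it is.
- solder_reel: Grey solder reel lying flat, 62 mm diameter, 36 mm tall, loose bystander; origin at its underside. Leave it where it is.
Not all that is in view belongs to the job. What is shaped like the sleeve_tight but red or yellow is not meant. Leave any pink look-alike of the sleeve_wide alone.

How it is judged:
On the way, in this order (a step that is already met when the one before it is completed fails the run):
1. the wide sleeve is fully down on the pin and the tight one in the tray, both let go, with the knob still in its home stop (horizontal distance between sleeve_wide and pin_foot below 0.006 m and z of sleeve_wide in the frame of pin_foot below 0.003 m and angle between sleeve_wide's own z axis and vertical below 0.1 rad and linear speed of sleeve_wide below 0.05 m/s and x of sleeve_tight in the frame of tray between -0.062 and 0.062 m and y of sleeve_tight in the frame of tray between -0.052 and 0.052 m and z of sleeve_tight in the frame of tray below 0.024 m and linear speed of sleeve_tight below 0.03 m/s and contact force between the fingers and sleeve_wide below 0.1 N and contact force between the fingers and sleeve_tight below 0.1 N and value of joint plate below 0.17 rad), for 0.2 s.
2. the knob is gripped and turned to the third stop (value of joint plate between 0.947 and 1.147 rad and velocity of joint plate between -0.1 and 0.1 rad/s and contact force between the fingers and index_knob above 2 N), for 0.2 s.
At the end, for the whole second after the job is handed in: The knob stands at the third stop, 1.047 rad within 0.10 rad, at rest, with the fingers pressing on it with more than 2 N; the wide sleeve is on the pin, upright, its underside within 3 mm of the plate; the tight sleeve lies at rest inside the tray; neither sleeve is touched (all of step 2 and horizontal distance between sleeve_wide and pin_foot below 0.006 m and z of sleeve_wide in the frame of pin_foot below 0.003 m and angle between sleeve_wide's own z axis and vertical below 0.1 rad and linear speed of sleeve_wide below 0.05 m/s and x of sleeve_tight in the frame of tray between -0.062 and 0.062 m and y of sleeve_tight in the frame of tray between -0.052 and 0.052 m and z of sleeve_tight in the frame of tray below 0.024 m and linear speed of sleeve_tight below 0.03 m/s and contact force between each of the arm, the fingers and sleeve_wide below 0.1 N and contact force between each of the arm, the fingers and sleeve_tight below 0.1 N); the arm keeps its last pose, push and grip.
It fails at once if the knob is run on past the third stop (beyond half way to the fourth) (value of joint plate above 1.222 rad).
It fails at once if a bystander is moved more than 30 mm (distance of any of flux_can, gimbal_ball, solder_reel from where it was at the start of the episode above 0.03 m).
It also fails if it takes over 72 s, if anything falls off the work surface, if the arm or the gripper's body presses on something with over 40 N, if the wrist force passes 120 N, or if a joint passes its speed limit or range.

### The arm

A 6-joint arm with a two-finger parallel gripper is mounted at the origin on a cart in front of the work surface, level with it; the furniture and walls round the work are solid. World frame = base frame: x ahead of the robot, y to its left, z up, the work surface at z = 0. Lengths are in m, angles in rad, forces in N, time in s.
With the tool pointing down it reaches from about 0.3 to 0.875 m from the base axis. Payload 6.4 kg.
Tool frame: the origin (TCP) lies midway between the tips of the shut fingers; the grasp point (between the pads) lies grasp_offset behind it (grasp_offset is the distance from the TCP to the grasp point, in m); z points along the fingers, y is the line along which they close (so a half turn about z gives the same grasp; the last joint's range is limited). The gripper opens to 85 mm and grips with 20 to 120 N. Pads are 22 mm wide; open, the fingers measure 114 mm over their backs; the gripper's body (76 mm by 85 mm) begins 54 mm behind the grasp point. The pads swing forward as they close: fully open they stand 13 mm farther back than shut.
Start: joints at [-1.343, 0.181, 1.607, -0, 1.354, -0.206], TCP at [0.242, -0.522, 0.231] pointing down, gripper open.
Joint ranges: [-2.99, 2.99], [-0.89, 2.07], [0.3, 2.58], [-1.14, 4.28], [0, 2.63], [-3.12, 3.12]. Speed limits (rad/s): [2.57, 2.57, 3.01, 3.14, 3.14, 3.14].

### API

Orientations are given as a rotation vector (axis times angle).
In Python, from bench import * gives the robot as it stands. The module is installed in compiled form; this text tells all that it offers.
- The arm moves only by the tool play_rows, never from a script. Its argument "motion" is a list of rows, each a list of 3 entries, a list of its own where there are three numbers: the shift along the tool's x, y, z in m, then the turn, a rotation vector about the tool's x, y, z in degrees, then the closure in counts, from 0 (fully open) to 255 (shut). In form: [[[dx, dy, dz], [ax, ay, az], fingers], ...]. A call has 1 to 20 rows; each row is the pose to reach, as a shift and turn from the pose commanded when the call began, along the tool's axes at that moment; what a row does not reach only later rows make up. A row lasts 1/10 s, in which the tool goes at most 50 mm and 8.59 degrees, less where a joint would pass 70% of its speed; a pose out of reach is approached as far as the arm can. A call with a gripper value outside its range is refused whole. The fingers move at their own pace and stop on an object; "grip_force" is the grip in N (left out, the last holds). Time passes only in rows, so rows that repeat a pose let the fingers close. It gives the time, the measured TCP pose, the force, the opening and the grip force at its end, in the units of the state.
- sense(): the state, without advancing time (a new reading comes with each control period).
- grab_frame(name): name is "scene" or "top" or "wrist"; returns a dict with "img" (480x640x3 uint8, red, green, blue), "fov_y" (degrees; the focal length in pixels is half the picture's height over the tangent of half this angle, whatever the lens; pixels are square), "cx", "cy" (the principal point, pixels), "world_to_cam" (4x4, takes a point from world to camera coordinates). Camera axes: x right, y down, z forward; pixel columns grow to the right and rows downward; lengths in m; the calibration is good to about 2 mm. A picture is of the moment at which its call begins. There is no depth.
- finish_job(): hands the job in; it is judged then, once.
The state is a dict: "clock": time; "q": joint angles; "dq": joint speeds; "effort": joint torques, N m; "tool_pos": TCP position; "ee_rot": TCP orientation; "force": force on the tool from outside, world axes, zero at the start; "torque": the same for the moment, N m; "opening": finger opening in m; "gripper_force": force on a finger pad.
Only numpy, scipy, OpenCV 4.12 (cv2) and the standard library are available. Lean on these libraries where they do the work, as an engineer would, in place of code of your own. Each camera call takes 0.05 s, during which the arm holds its last target. There are 200 camera calls.

## Working session

There is one attempt and no reset: what is moved stays moved. The work goes in short steps, Python scripts to look and compute and a tool call to move; the robot and the scene stay as the last step left them, time stands still between calls to the robot, and variables do not carry over. Pictures are saved under pics/ and viewed, at most 12 in all, crops included, and the job is handed in when it is done.

Besides the shell and the picture viewer there is one more tool, called after ">>>" in YAML: its name, and indented under it one key for each argument. play_rows: Moves the arm, as the interface text tells. Its arguments: {"type":"object","properties":{"motion":{"type":"array"},"grip_force":{"type":"number"}},"required":["motion"]}

```bash
mkdir -p pics; cat > h.py <<'E'
from bench import *
import numpy as np, cv2
def save(f,n): cv2.imwrite(n,f["img"][:,:,::-1])
def ray(f,u,v,z):
    W=np.array(f["world_to_cam"]);F=240/np.tan(np.radians(f["fov_y"])/2)
    R=W[:3,:3];c=-R.T@W[:3,3];d=R.T@np.array([(u-f["cx"])/F,(v-f["cy"])/F,1]);return c+d*(z-c[2])/d[2]
def proj(f,p):
    W=np.array(f["world_to_cam"]);F=240/np.tan(np.radians(f["fov_y"])/2)
    q=W[:3,:3]@np.array(p)+W[:3,3];return q[:2]/q[2]*F+[f["cx"],f["cy"]]
E
python3 - <<'E'
from h import *
import pickle
for n in("top","scene"):
    f=grab_frame(n);save(f,f"pics/{n}0.png");pickle.dump(f,open(n+".pkl","wb"))
    W=f["world_to_cam"];print(n,f["fov_y"],-W[:3,:3].T@W[:3,3])
s=sense();print({k:np.round(v,3) for k,v in s.items()});import bench;print([a for a in dir(bench) if a[0]!='_'])
E
```

```text
top 46.47821181581103 [ 0.51206757 -0.06885662  1.11679022]
scene 43.24941941938542 [-0.05631697  0.65287915  0.80820088]
{'clock': np.float64(0.1), 'q': array([-1.343,  0.182,  1.608, -0.   ,  1.354, -0.206]), 'dq': array([ 0.001, -0.004, -0.002,  0.001, -0.002,  0.001]), 'effort': array([ 0.0000e+00, -4.4588e+01, -3.5224e+01, -0.0000e+00,  4.0000e-03,
       -0.0000e+00]), 'tool_pos': array([ 0.242, -0.521,  0.23 ]), 'ee_rot': array([-3.066, -0.676,  0.   ]), 'force': array([ 0.124, -0.316, -0.329]), 'torque': array([ 0.021, -0.001,  0.007]), 'gripper_force': np.float64(0.0), 'opening': np.float64(0.085)}
['IKError', 'finish_job', 'grab_frame', 'grasp_offset', 'sense']
```

View pics/top0.png

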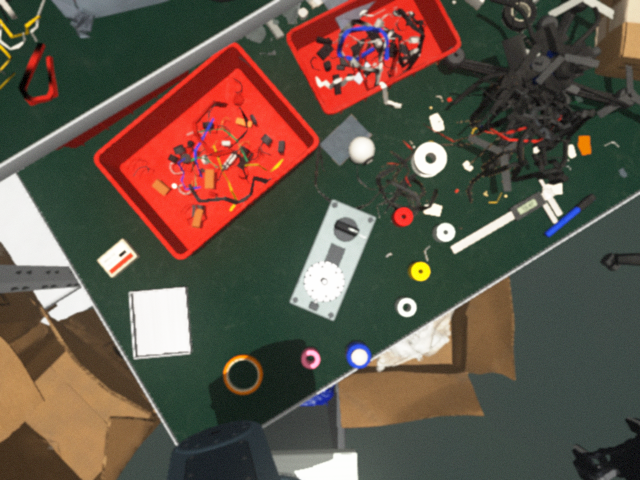

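View pics/scene0.png

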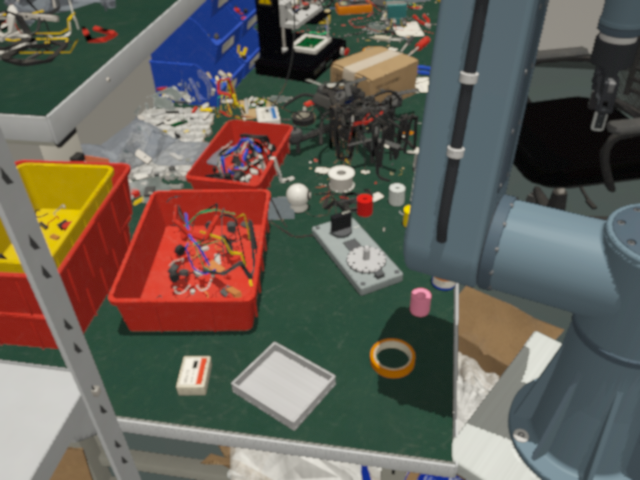

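Top view: the fixture has its knob near (346,229) and its plate near (324,282). The two pale sleeves are near (445,232) and (406,307), the tray near (160,322), and the bottle near (358,355). Next I'll measure these and compare the bores.

```bash
python3 - <<'E'
from h import *
import pickle
f=pickle.load(open("top.pkl","rb"));im=f["img"]
c=cv2.resize(im[180:370,290:470],None,fx=3.1,fy=3.1,interpolation=cv2.INTER_CUBIC);cv2.imwrite("pics/c.png",c[:,:,::-1])
hsv=cv2.cvtColor(im,cv2.COLOR_RGB2HSV)
m=((hsv[...,1]<60)&(hsv[...,2]>140)).astype(np.uint8)
for nm,(u,v) in dict(A=(445,232),B=(406,307)).items():
    w=m[v-18:v+18,u-18:u+18];n,l,st,ce=cv2.connectedComponentsWithStats(w)
    i=1+np.argmax(st[1:,4]);uv=ce[i]+[u-18,v-18];print(nm,uv,st[i],ray(f,*uv,.04))
    g=im[v-18:v+18,u-18:u+18].mean(2);print((g<110).astype(int).sum(), g[14:24,10:26].astype(int))
for nm,(u,v,z) in dict(knob=(346,229,.07),plate=(324,282,.03),reel=(430,159,.036),can=(358,355,.052),ball=(361,150,.05),pink=(311,358,.04),yel=(420,271,.04),red=(403,216,.04)).items(): print(nm,ray(f,u,v,z).round(3))
for u,v in [(130,292),(186,288),(190,353),(134,359)]: print("tray",ray(f,u,v,.022).round(3))
for u,v in [(333,200),(377,210),(334,320),(290,302)]: print("fix",ray(f,u,v,.022).round(3))
print(grasp_offset)
E
```

```text
A [445.21088435 231.89795918] [  9   9  20  19 294] [ 0.57897091 -0.34034514  0.04      ]
840 [[215 251 254 253 253 253 253 252 253 253 253 253 253 252 253 252]
 [233 253 254 253 253 253 252 246 241 245 251 253 253 253 253 253]
 [235 253 253 253 253 251 240 200 167 188 227 250 253 253 253 252]
 [231 253 253 253 253 249 208 134 105 118 176 240 253 253 253 253]
 [233 253 253 253 253 249 203 122  96 105 159 234 252 253 253 253]
 [238 254 254 253 253 251 226 158 119 128 186 241 253 253 253 253]
 [240 254 254 253 253 253 246 226 198 208 235 250 253 253 253 253]
 [232 254 254 253 253 253 252 251 248 250 252 253 253 253 253 253]
 [205 250 254 254 253 253 253 253 253 253 253 253 253 253 253 253]
 [164 235 254 254 254 253 253 253 253 253 252 253 253 253 253 246]]
B [406.50922509 306.96678967] [  9   9  20  19 271] [ 0.43660833 -0.26026747  0.04      ]
999 [[180 244 254 254 254 250 231 190 169 170 197 231 249 254 254 254]
 [220 253 255 254 253 220 144  92  74  88 115 162 226 252 254 254]
 [239 254 254 254 243 172  87  51  53  66  82 111 169 240 254 254]
 [243 254 254 252 221 129  59  54  53  6
[... 166 characters left out ...]
 254 254 253 237 160  73  57  65  85  92 108 167 239 255 255]
 [226 253 254 254 251 218 145 102  96 106 113 145 214 251 255 255]
 [191 248 255 254 254 248 226 187 165 160 180 220 246 254 255 255]
 [154 231 254 255 254 254 252 247 238 237 245 253 254 254 255 254]]
knob [ 0.588 -0.146  0.07 ]
plate [ 0.489 -0.104  0.03 ]
reel [ 0.723 -0.317  0.036]
can [ 0.35  -0.163  0.052]
ball [ 0.741 -0.182  0.05 ]
pink [ 0.345 -0.074  0.04 ]
yel [ 0.505 -0.289  0.04 ]
red [ 0.612 -0.26   0.04 ]
tray [0.48  0.275 0.022]
tray [0.484 0.166 0.022]
tray [0.358 0.16  0.022]
tray [0.35  0.269 0.022]
fix [ 0.649 -0.126  0.022]
fix [ 0.627 -0.212  0.022]
fix [ 0.414 -0.121  0.022]
fix [ 0.451 -0.036  0.022]
0.0187
```

View pics/c.png

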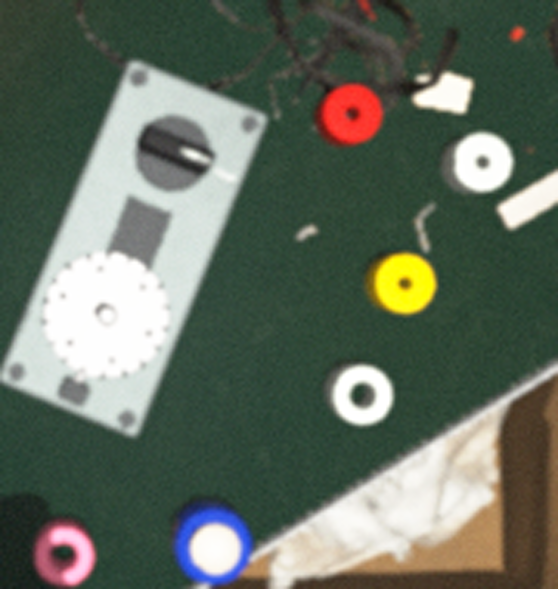

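White sleeve B, at about (0.437,-0.260), has the larger bore, so it is the wide one. White A, at about (0.579,-0.340), has the small bore, so it is the tight one. Next I go above B with the closing line along fixture x.

```bash
cat >> h.py <<'E'
from scipy.spatial.transform import Rotation as Ro
def rel(p,yaw):
    "shift/turn from now to TCP p, tool down, tool-y at yaw deg"
    s=sense();R=Ro.from_rotvec(s["ee_rot"]);y=np.radians(yaw)
    Y=np.array([np.cos(y),np.sin(y),0]);Z=np.array([0,0,-1.]);T=Ro.from_matrix(np.c_[np.cross(Y,Z),Y,Z])
    print("shift",R.inv().apply(np.array(p)-s["tool_pos"]).round(4),"turn",(R.inv()*T).as_rotvec(degrees=True).round(2),
      "tcp",np.round(s["tool_pos"],4),"t",round(s["clock"],2),"open",round(s["opening"],4),"gf",round(s["gripper_force"],1),"f",np.round(s["force"],1))
E
python3 -c "
from h import *
rel((.437,-.26,.15),-113.5)"
```

```text
shift [ 0.2871 -0.1548  0.0808] turn [-9.000e-02  2.000e-02  4.836e+01] tcp [ 0.2416 -0.5212  0.2305] t 0.1 open 0.0855 gf 0.0 f [ 0.1 -0.3 -0.3]
```

>>> play_rows:
  motion:
    - [[0.287,-0.155,0.081],[0,0,48.4],40]
    - [[0.287,-0.155,0.081],[0,0,48.4],40]
    - [[0.287,-0.155,0.081],[0,0,48.4],40]
    - [[0.287,-0.155,0.081],[0,0,48.4],40]
    - [[0.287,-0.155,0.081],[0,0,48.4],40]
    - [[0.287,-0.155,0.081],[0,0,48.4],40]
    - [[0.287,-0.155,0.081],[0,0,48.4],40]
    - [[0.287,-0.155,0.081],[0,0,48.4],40]
    - [[0.287,-0.155,0.081],[0,0,48.4],40]
    - [[0.287,-0.155,0.081],[0,0,48.4],40]
    - [[0.287,-0.155,0.081],[0,0,48.4],40]
  grip_force: 30

```text
clock: 1.2
tool_pos: [0.4365, -0.2619, 0.1507]
ee_rot: [3.074, -0.644, 0.001]
force: [0.1, -0.3, -0.5]
opening: 0.072
gripper_force: 0.0
```

```bash
python3 - <<'E'
from h import *
f=grab_frame("wrist");save(f,"pics/w1.png")
print(proj(f,(.437,-.26,.04)),proj(f,(.437,-.26,.0)),f["fov_y"])
rel((.437,-.26,.15),-113.5)
E
```

```text
[319.42148947 241.24688022] [319.76727972 228.14627036] 65.33866417553642
shift [-0.0003 -0.002   0.0007] turn [ 0.02 -0.04 -0.17] tcp [ 0.4365 -0.2619  0.1507] t 1.25 open 0.0722 gf 0.0 f [ 0.6 -0.2  0.3]
```

View pics/w1.png

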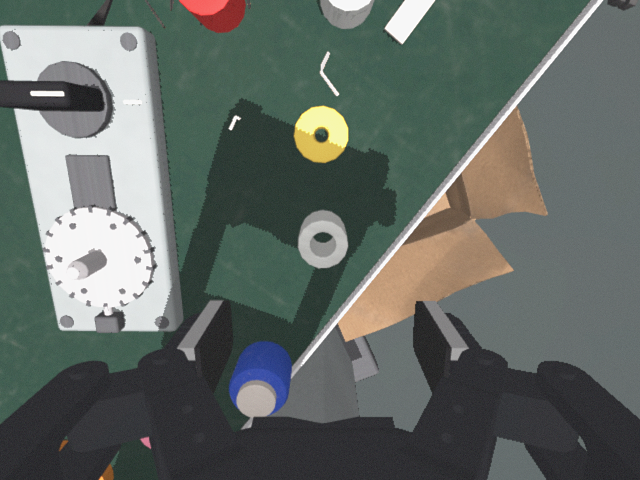

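The wrist view shows the wide sleeve's ring at about (322,237). The pin top is at about (77,269) and the plate's centre at about (100,258).

```bash
python3 - <<'E'
from h import *
f=grab_frame("wrist");im=f["img"];h=cv2.cvtColor(im,cv2.COLOR_RGB2HSV)
def comp(m,u,v,r):
    w=np.zeros(m.shape,np.uint8);w[v-r:v+r,u-r:u+r]=m[v-r:v+r,u-r:u+r]
    c=max(cv2.findContours(w,cv2.RETR_EXTERNAL,2)[0],key=cv2.contourArea);return c
c=comp((h[...,1]<50)&(h[...,2]>90),322,238,38);print("sl",cv2.boundingRect(c),cv2.fitEllipse(c))
e=cv2.fitEllipse(c)
for z in(.04,.02):print(ray(f,*e[0],z))
c=comp((im.min(2)>225),99,258,62);e=cv2.fitEllipse(cv2.convexHull(c));print("plate",e,ray(f,*e[0],.03),"pintop",ray(f,77,269,.06))
E
```

```text
sl (298, 210, 50, 59) ((322.39892578125, 239.33917236328125), (49.84535598754883, 58.198463439941406), 0.422187864780426)
[ 0.43740846 -0.26246082  0.04      ]
[ 0.43249088 -0.26031975  0.02      ]
plate ((91.6456298828125, 251.23895263671875), (96.3636245727539, 138.9713134765625), 137.74122619628906) [ 0.49482485 -0.10217467  0.03      ] pintop [ 0.48887291 -0.10779612  0.06      ]
```

```bash
python3 -c "
from h import *
rel((.436,-.261,.012),-113.5)"
```

```text
shift [-0.0009 -0.0006  0.1387] turn [ 0.02 -0.04 -0.17] tcp [ 0.4365 -0.2618  0.1507] t 1.3 open 0.0723 gf 0.0 f [ 0.3  0.3 -0.2]
```

>>> play_rows:
  motion:
    - [[-0.001,-0.001,0.05],[0,0,0],40]
    - [[-0.001,-0.001,0.09],[0,0,0],40]
    - [[-0.001,-0.001,0.12],[0,0,0],40]
    - [[-0.001,-0.001,0.138],[0,0,0],40]
    - [[-0.001,-0.001,0.138],[0,0,0],40]
    - [[-0.001,-0.001,0.138],[0,0,0],160]
    - [[-0.001,-0.001,0.138],[0,0,0],160]
    - [[-0.001,-0.001,0.138],[0,0,0],160]
    - [[-0.001,-0.001,0.138],[0,0,0],160]
    - [[-0.001,-0.001,0.138],[0,0,0],160]
    - [[-0.001,-0.001,0.138],[0,0,0],160]
    - [[-0.001,-0.001,0.1],[0,0,0],160]
    - [[-0.001,-0.001,0.06],[0,0,0],160]
    - [[-0.001,-0.001,0.04],[0,0,0],160]
    - [[-0.001,-0.001,0.04],[0,0,0],160]

```text
clock: 2.8
tool_pos: [0.4387, -0.2612, 0.1146]
ee_rot: [3.071, -0.64, 0.011]
force: [-0.4, 0.0, -0.9]
opening: 0.036
gripper_force: 30.4
```

```bash
python3 -c "
from h import *
rel((.486,-.104,.11),-113.5)"
```

```text
shift [-0.0194 -0.163   0.0039] turn [ 0.16 -0.45 -0.03] tcp [ 0.4387 -0.2612  0.1146] t 2.8 open 0.036 gf 30.4 f [-0.4  0.  -0.9]
```

>>> play_rows:
  motion:
    - [[-0.019,-0.05,0.004],[0,0,0],160]
    - [[-0.019,-0.09,0.004],[0,0,0],160]
    - [[-0.019,-0.11,0.004],[0,0,0],160]
    - [[-0.019,-0.11,0.004],[0,0,0],160]
    - [[-0.019,-0.11,0.004],[0,0,0],160]

```text
clock: 3.3
tool_pos: [0.4627, -0.1504, 0.1058]
ee_rot: [3.076, -0.639, -0.001]
force: [-0.3, -0.5, -0.8]
opening: 0.036
gripper_force: 30.5
```

```bash
python3 - <<'E'
from h import *
import pickle
f=grab_frame("wrist");pickle.dump((f,sense()),open("w2.pkl","wb"));save(f,"pics/w2.png")
rel((.486,-.104,.11),-113.5)
E
```

```text
shift [ 0.0026 -0.0524 -0.0041] turn [ 0.02  0.03 -0.03] tcp [ 0.4627 -0.151   0.1059] t 3.35 open 0.0359 gf 30.5 f [-0.6 -1.4 -0.3]
```

View pics/w2.png

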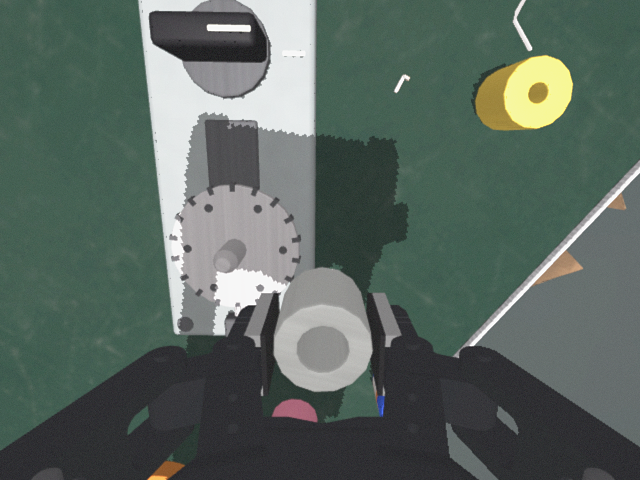

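The sleeve is held square in the grip, with its top circle centred at about (322,346). The pin top is at about (225,260) and the plate's centre at about (236,245).

```bash
python3 - <<'E'
from h import *
import pickle
f,s=pickle.load(open("w2.pkl","rb"))
R=Ro.from_rotvec(s["ee_rot"])
def T(p): return R.inv().apply(p-s["tool_pos"]).round(4)
zt=s["tool_pos"][2]+.028
for n,u,v,z in [("sleeve rim",322,344,zt),("bore",323,349,zt),("pintop",225,260,.06),("plate",236,246,.03)]:
    p=ray(f,u,v,z);print(n,p.round(4),T(p))
# side profile check
for dx in(-.003,0,.003):
  for z,l in((zt,.018),(zt-.04,-.018)):
    c=s["tool_pos"]+R.apply([dx,0,0]); print(dx,z,[proj(f,np.r_[(c+R.apply([k,0,0]))[:2],z]).round(1).tolist() for k in(-.018,0,.018)])
h=cv2.cvtColor(f["img"],cv2.COLOR_RGB2HSV)
# plate left/right extents
t=grab_frame("top");save(t,"pics/t2.png")
E
```

```text
sleeve rim [ 0.4635 -0.1507  0.1339] [ 0.0006 -0.0007 -0.028 ]
bore [ 0.4616 -0.1502  0.1339] [-0.0013 -0.0003 -0.028 ]
pintop [ 0.4897 -0.1059  0.06  ] [ 0.0068 -0.0522  0.0459]
plate [ 0.4892 -0.1047  0.03  ] [ 0.0059 -0.0531  0.0759]
-0.003 0.13388630499528925 [[323.8, 397.2], [323.9, 353.3], [324.1, 305.9]]
-0.003 0.09388630499528924 [[323.5, 339.8], [323.5, 304.3], [323.6, 266.5]]
0 0.13388630499528925 [[323.8, 390.1], [324.0, 345.7], [324.1, 297.7]]
0 0.09388630499528924 [[323.5, 334.1], [323.6, 298.1], [323.7, 260.0]]
0.003 0.13388630499528925 [[323.8, 382.9], [324.0, 337.9], [324.1, 289.3]]
0.003 0.09388630499528924 [[323.5, 328.2], [323.6, 291.9], [323.7, 253.4]]
```

>>> play_rows:
  motion:
    - [[0.008,-0.03,0],[0,0,0],160]
    - [[0.008,-0.052,0],[0,0,0],160]
    - [[0.008,-0.052,0],[0,0,0],160]
    - [[0.008,-0.052,0.015],[0,0,0],160]
    - [[0.008,-0.052,0.028],[0,0,0],160]
    - [[0.008,-0.052,0.034],[0,0,0],160]
    - [[0.008,-0.052,0.038],[0,0,0],160]
    - [[0.008,-0.052,0.042],[0,0,0],160]
    - [[0.008,-0.052,0.045],[0,0,0],160]
    - [[0.008,-0.052,0.045],[0,0,0],160]
    - [[0.008,-0.052,0.045],[0,0,0],160]

```text
clock: 4.5
tool_pos: [0.4913, -0.1064, 0.0615]
ee_rot: [3.075, -0.641, 0.001]
force: [0.2, -0.6, -0.4]
opening: 0.0361
gripper_force: 30.5
```

```bash
python3 - <<'E'
from h import *
rel((.4894,-.105,.042),-113.5);print(sense()["torque"])
E
```

```text
shift [-0.0023 -0.0005  0.0195] turn [ 0.01 -0.03 -0.03] tcp [ 0.4913 -0.1064  0.0615] t 4.5 open 0.0361 gf 30.5 f [ 0.2 -0.6 -0.4]
[0.00902311 0.03457464 0.0129884 ]
```

It slipped over the taper with no force. I'll continue down in small steps.

>>> play_rows:
  motion:
    - [[0,0,0.005],[0,0,0],160]
    - [[0,0,0.01],[0,0,0],160]
    - [[0,0,0.014],[0,0,0],160]
    - [[0,0,0.016],[0,0,0],160]
    - [[0,0,0.017],[0,0,0],160]
    - [[0,0,0.018],[0,0,0],160]
    - [[0,0,0.018],[0,0,0],160]

```text
clock: 5.2
tool_pos: [0.4911, -0.1062, 0.0441]
ee_rot: [3.076, -0.641, -0.001]
force: [-3.8, 1.6, 7.3]
opening: 0.036
gripper_force: 31.1
```

>>> play_rows:
  motion:
    - [[0,0,0.018],[0,0,0],90]
    - [[0,0,0.018],[0,0,0],90]
    - [[0,0,0.018],[0,0,0],90]
    - [[0,0,0.018],[0,0,0],90]
    - [[0,0,-0.02],[0,0,0],90]
    - [[0,0,-0.06],[0,0,0],90]
    - [[0,0,-0.1],[0,0,0],90]
    - [[0,0,-0.1],[0,0,0],90]

```text
clock: 6.0
tool_pos: [0.4943, -0.1076, 0.1488]
ee_rot: [3.073, -0.64, 0.014]
force: [0.9, -0.7, -1.1]
opening: 0.0553
gripper_force: 0.0
```

```bash
python3 - <<'E'
from h import *
f=grab_frame("wrist");save(f,"pics/w3.png")
rel((.579,-.34,.15),-113.5)
for z in (.07,.03):print(proj(f,(.4892,-.105,z)).round(1))
E
```

```text
shift [ 0.1722  0.1792 -0.003 ] turn [ 0.01 -0.32 -0.04] tcp [ 0.4927 -0.107   0.1461] t 6.05 open 0.0552 gf 0.0 f [ 0.3 -0.4 -0.2]
[321.6 264.1]
[321.7 246.9]
```

View pics/w3.png

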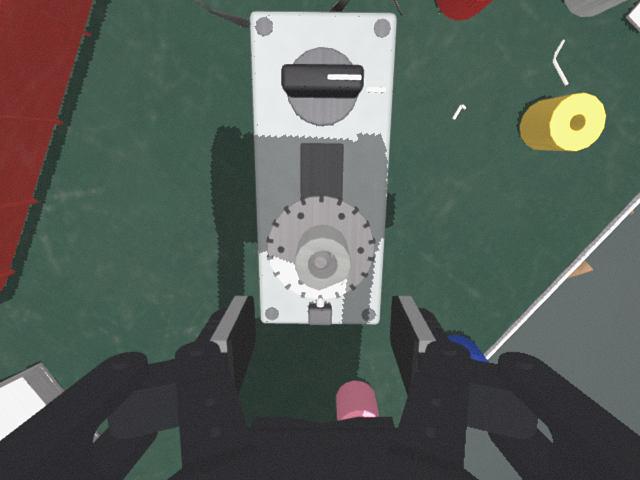

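The wide sleeve is down on the pin. Its top is at about (322,263), against (321.6,264) predicted. Next is the tight sleeve, at yaw -59° so the fingers stay clear of the caliper.

```bash
python3 -c "
from h import *
rel((.579,-.34,.14),-59.5)"
```

```text
shift [0.1721 0.1792 0.007 ] turn [  0.16  -0.29 -54.04] tcp [ 0.4927 -0.107   0.1461] t 6.05 open 0.0552 gf 0.0 f [ 0.3 -0.4 -0.2]
```

>>> play_rows:
  motion:
    - [[0.172,0.179,0.007],[0,0,-54],80]
    - [[0.172,0.179,0.007],[0,0,-54],80]
    - [[0.172,0.179,0.007],[0,0,-54],80]
    - [[0.172,0.179,0.007],[0,0,-54],80]
    - [[0.172,0.179,0.007],[0,0,-54],80]
    - [[0.172,0.179,0.007],[0,0,-54],80]
    - [[0.172,0.179,0.007],[0,0,-54],80]
    - [[0.172,0.179,0.007],[0,0,-54],80]
    - [[0.172,0.179,0.007],[0,0,-54],80]
    - [[0.172,0.179,0.007],[0,0,-54],80]

```text
clock: 7.05
tool_pos: [0.5769, -0.3384, 0.1356]
ee_rot: [-3.031, -0.824, 0.001]
force: [-0.6, -0.6, 0.5]
opening: 0.0589
gripper_force: 0.0
```

```bash
python3 - <<'E'
from h import *
f=grab_frame("wrist");save(f,"pics/w4.png")
print(proj(f,(.579,-.34,.04)))
rel((.579,-.34,.012),-59.5)
E
```

```text
[326.81070091 245.47677014]
shift [0.0009 0.0023 0.124 ] turn [-0.03  0.01 -0.06] tcp [ 0.5771 -0.3385  0.136 ] t 7.1 open 0.0588 gf 0.0 f [-0.7 -0.4  0.6]
```

View pics/w4.png

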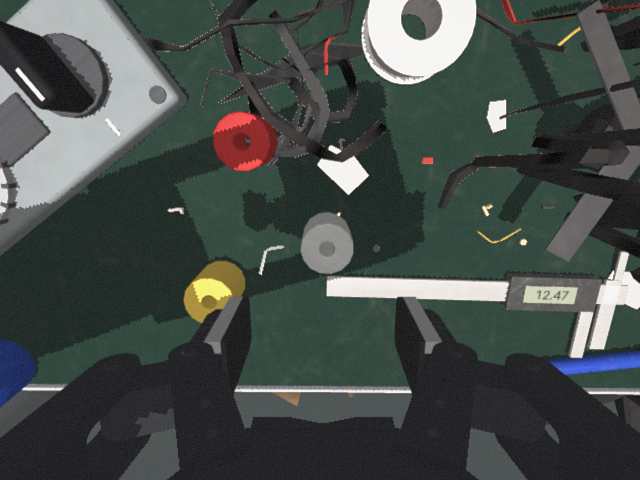

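The tight sleeve is at (327,248), against (327,245.5) predicted, and the fingers have clear room. I'll go down, grip and lift.

>>> play_rows:
  motion:
    - [[0,0.002,0.05],[0,0,0],80]
    - [[0,0.002,0.09],[0,0,0],80]
    - [[0,0.002,0.115],[0,0,0],80]
    - [[0,0.002,0.124],[0,0,0],80]
    - [[0,0.002,0.124],[0,0,0],80]
    - [[0,0.002,0.124],[0,0,0],160]
    - [[0,0.002,0.124],[0,0,0],160]
    - [[0,0.002,0.124],[0,0,0],160]
    - [[0,0.002,0.124],[0,0,0],160]
    - [[0,0.002,0.124],[0,0,0],160]
    - [[0,0.002,0.1],[0,0,0],160]
    - [[0,0.002,0.06],[0,0,0],160]
    - [[0,0.002,0.02],[0,0,0],160]
    - [[0,0.002,-0.02],[0,0,0],160]
    - [[0,0.002,-0.03],[0,0,0],160]
    - [[0,0.002,-0.03],[0,0,0],160]

```text
clock: 8.7
tool_pos: [0.5795, -0.3418, 0.1694]
ee_rot: [3.027, 0.824, 0.005]
force: [0.0, 0.1, -1.2]
opening: 0.034
gripper_force: 30.3
```

```bash
python3 -c "
from h import *
rel((.418,.217,.16),-13)"
```

```text
shift [ 0.144  -0.5636  0.0067] turn [ 3.200e-01  2.000e-02 -4.654e+01] tcp [ 0.5795 -0.3418  0.1694] t 8.7 open 0.034 gf 30.3 f [ 0.   0.1 -1.2]
```

>>> play_rows:
  motion:
    - [[0.144,-0.564,0],[0,0,-46.5],160]
    - [[0.144,-0.564,0],[0,0,-46.5],160]
    - [[0.144,-0.564,0],[0,0,-46.5],160]
    - [[0.144,-0.564,0],[0,0,-46.5],160]
    - [[0.144,-0.564,0],[0,0,-46.5],160]
    - [[0.144,-0.564,0],[0,0,-46.5],160]
    - [[0.144,-0.564,0],[0,0,-46.5],160]
    - [[0.144,-0.564,0],[0,0,-46.5],160]
    - [[0.144,-0.564,0],[0,0,-46.5],160]
    - [[0.144,-0.564,0],[0,0,-46.5],160]
    - [[0.144,-0.564,0],[0,0,-46.5],160]
    - [[0.144,-0.564,0],[0,0,-46.5],160]
    - [[0.144,-0.564,0],[0,0,-46.5],160]
    - [[0.144,-0.564,0],[0,0,-46.5],160]
    - [[0.144,-0.564,0],[0,0,-46.5],160]
    - [[0.144,-0.564,0],[0,0,-46.5],160]

```text
clock: 10.3
tool_pos: [0.4167, 0.2172, 0.1657]
ee_rot: [-2.461, -1.952, 0.002]
force: [0.0, 0.5, -1.3]
opening: 0.0338
gripper_force: 30.4
```

```bash
python3 - <<'E'
from h import *
f=grab_frame("wrist");save(f,"pics/w5.png")
rel((.418,.217,.02),-13)
E
```

```text
shift [1.000e-04 1.300e-03 1.459e-01] turn [-0.03  0.02 -0.16] tcp [0.4168 0.2173 0.1659] t 10.35 open 0.0343 gf 30.4 f [-0.2  0.6 -1.1]
```

View pics/w5.png

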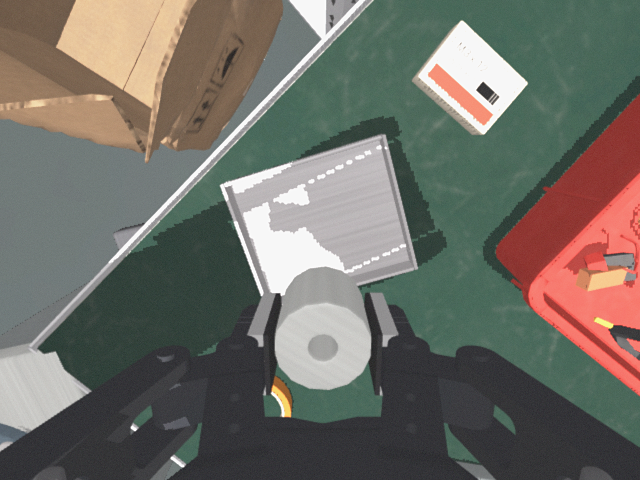

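The tight sleeve is held upright over the tray. I'll lower and release.

>>> play_rows:
  motion:
    - [[0,0.001,0.05],[0,0,0],160]
    - [[0,0.001,0.09],[0,0,0],160]
    - [[0,0.001,0.12],[0,0,0],160]
    - [[0,0.001,0.138],[0,0,0],160]
    - [[0,0.001,0.145],[0,0,0],160]
    - [[0,0.001,0.149],[0,0,0],160]
    - [[0,0.001,0.149],[0,0,0],160]
    - [[0,0.001,0.149],[0,0,0],90]
    - [[0,0.001,0.149],[0,0,0],90]
    - [[0,0.001,0.149],[0,0,0],90]
    - [[0,0.001,0.149],[0,0,0],90]
    - [[0,0.001,0.12],[0,0,0],90]
    - [[0,0.001,0.08],[0,0,0],90]
    - [[0,0.001,0.03],[0,0,0],90]
    - [[0,0.001,-0.01],[0,0,0],90]
    - [[0,0.001,-0.01],[0,0,0],90]

```text
clock: 11.95
tool_pos: [0.4215, 0.2193, 0.1827]
ee_rot: [2.455, 1.952, 0.017]
force: [0.3, 0.5, 0.4]
opening: 0.0551
gripper_force: 0.0
```

```bash
python3 - <<'E'
from h import *
f=grab_frame("top");save(f,"pics/t3.png")
rel((.588,-.148,.15),-24)
E
```

```text
shift [-0.3195  0.2464  0.0302] turn [ 0.36 -0.22 10.97] tcp [0.4198 0.2188 0.1796] t 12.0 open 0.0553 gf 0.0 f [ 0.3  0.5 -0.3]
```

View pics/t3.png

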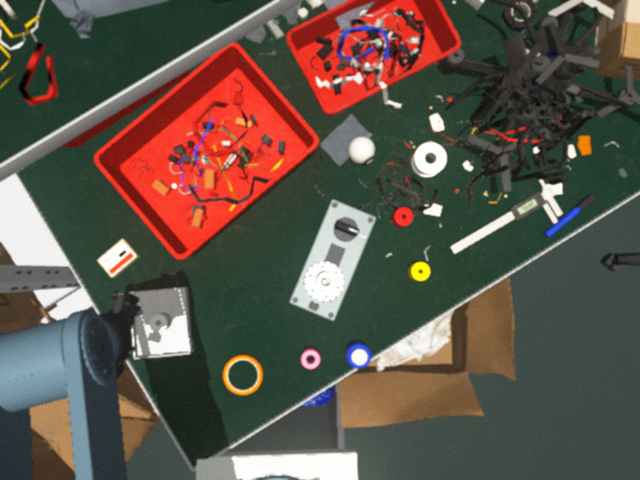

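The tight sleeve stands in the tray at about (160,325). The bystanders haven't moved and the knob is still at home. Next I go above the knob.

>>> play_rows:
  motion:
    - [[-0.319,0.246,0.03],[0,0,11],90]
    - [[-0.319,0.246,0.03],[0,0,11],90]
    - [[-0.319,0.246,0.03],[0,0,11],90]
    - [[-0.319,0.246,0.03],[0,0,11],90]
    - [[-0.319,0.246,0.03],[0,0,11],90]
    - [[-0.319,0.246,0.03],[0,0,11],90]
    - [[-0.319,0.246,0.03],[0,0,11],90]
    - [[-0.319,0.246,0.03],[0,0,11],90]
    - [[-0.319,0.246,0.03],[0,0,11],90]
    - [[-0.319,0.246,0.03],[0,0,11],90]
    - [[-0.319,0.246,0.03],[0,0,11],90]
    - [[-0.319,0.246,0.03],[0,0,11],90]
    - [[-0.319,0.246,0.03],[0,0,11],90]

```text
clock: 13.3
tool_pos: [0.5849, -0.1467, 0.1464]
ee_rot: [-2.634, -1.712, 0.0]
force: [0.3, -0.0, -0.3]
opening: 0.0551
gripper_force: 0.0
```

```bash
python3 - <<'E'
from h import *
f=grab_frame("wrist");save(f,"pics/w6.png")
for y in(-.023,0,.023):
  p=np.array([.589,-.1475,.07])+y*np.array([.403,.915,0]);print(proj(f,p).round(1))
print(proj(f,(.4892,-.1048,.07)))
rel((.589,-.1475,.0373),-23.8)
E
```

```text
[329.8 289.5]
[329.9 254.7]
[330. 218.]
[153.60212412 256.97070247]
shift [0.001  0.0039 0.1092] turn [ 0.01 -0.   -0.15] tcp [ 0.585  -0.1469  0.1465] t 13.35 open 0.0555 gf 0.0 f [ 0.1  0.4 -0. ]
```

View pics/w6.png

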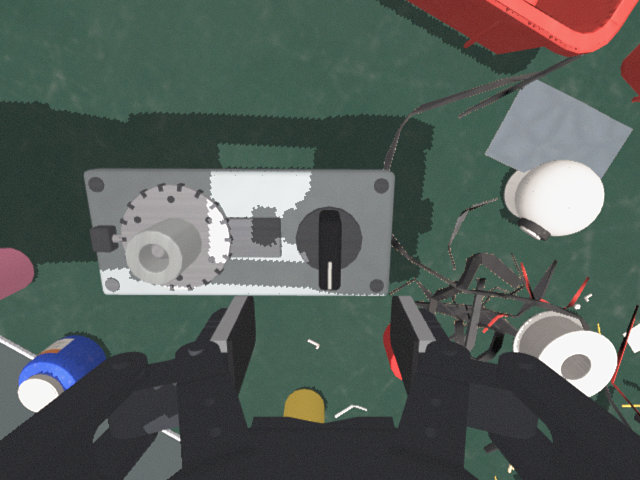

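The knob bar is centred at (330,~254), as predicted, and lies square to the fingers. I'll descend and grip.

>>> play_rows:
  motion:
    - [[0.001,0.004,0.04],[0,0,0],90]
    - [[0.001,0.004,0.08],[0,0,0],90]
    - [[0.001,0.004,0.1],[0,0,0],90]
    - [[0.001,0.004,0.108],[0,0,0],90]
    - [[0.001,0.004,0.108],[0,0,0],90]
    - [[0.001,0.004,0.108],[0,0,0],230]
    - [[0.001,0.004,0.108],[0,0,0],230]
    - [[0.001,0.004,0.108],[0,0,0],230]
    - [[0.001,0.004,0.108],[0,0,0],230]
    - [[0.001,0.004,0.108],[0,0,0],230]
    - [[0.001,0.004,0.108],[0,0,0],230]
    - [[0.001,0.004,0.108],[0,0,0],230]
  grip_force: 60

```text
clock: 14.55
tool_pos: [0.589, -0.1487, 0.0401]
ee_rot: [-2.635, -1.71, 0.001]
force: [-5.8, 2.6, 9.2]
opening: 0.013
gripper_force: 59.7
```

```bash
python3 - <<'E'
from h import *
rel((.589,-.1475,.0373),-23.8);print(sense()["torque"])
E
```

```text
shift [ 0.0011 -0.0005  0.0028] turn [-0.03  0.01 -0.23] tcp [ 0.589  -0.1487  0.0401] t 14.55 open 0.013 gf 59.7 f [-5.8  2.6  9.2]
[ 0.29738699  0.94787231 -0.0471841 ]
```

>>> play_rows:
  motion:
    - [[0,0,0],[0,0,3],230]
    - [[0,0,0],[0,0,6],230]
    - [[0,0,0],[0,0,9],230]
    - [[0,0,0],[0,0,12],230]
    - [[0,0,0],[0,0,15],230]
    - [[0,0,0],[0,0,18],230]
    - [[0,0,0],[0,0,20],230]
    - [[0,0,0],[0,0,20],230]
    - [[0,0,0],[0,0,20],230]

```text
clock: 15.45
tool_pos: [0.589, -0.1487, 0.0401]
ee_rot: [-2.892, -1.227, 0.001]
force: [-6.0, 2.1, 9.1]
opening: 0.013
gripper_force: 59.7
```

```bash
python3 - <<'E'
from h import *
rel((.589,-.1475,.0373),-83.8);print(sense()["torque"])
E
```

```text
shift [ 0.0009 -0.0008  0.0028] turn [-1.000e-02  3.000e-02  3.977e+01] tcp [ 0.589  -0.1487  0.0401] t 15.45 open 0.013 gf 59.7 f [-6.   2.1  9.1]
[ 0.34161388  0.84871071 -0.03831965]
```

First click: the torque about the axis is back to its resting value. Second stop next.

>>> play_rows:
  motion:
    - [[0,0,0],[0,0,3],230]
    - [[0,0,0],[0,0,6],230]
    - [[0,0,0],[0,0,8],230]
    - [[0,0,0],[0,0,8],230]

```text
clock: 15.85
tool_pos: [0.589, -0.1487, 0.0401]
ee_rot: [-2.971, -1.021, 0.001]
force: [-7.2, 2.6, 9.2]
opening: 0.0132
gripper_force: 59.8
```

```bash
python3 - <<'E'
from h import *
rel((.589,-.1475,.0373),-83.8);print(sense()["torque"])
E
```

```text
shift [ 0.0008 -0.001   0.0028] turn [-1.000e-02  3.000e-02  3.173e+01] tcp [ 0.589  -0.1487  0.0401] t 15.85 open 0.0132 gf 59.8 f [-7.2  2.6  9.2]
[0.29525761 0.97550792 0.06565107]
```

>>> play_rows:
  motion:
    - [[0,0,0],[0,0,3],230]
    - [[0,0,0],[0,0,6],230]
    - [[0,0,0],[0,0,9],230]
    - [[0,0,0],[0,0,12],230]
    - [[0,0,0],[0,0,12],230]
    - [[0,0,0],[0,0,12],230]

```text
clock: 16.45
tool_pos: [0.589, -0.1487, 0.0401]
ee_rot: [-3.061, -0.706, 0.001]
force: [-6.5, 2.4, 9.2]
opening: 0.0134
gripper_force: 59.8
```

```bash
python3 - <<'E'
from h import *
rel((.589,-.1475,.0373),-83.8);print(sense()["torque"])
E
```

```text
shift [ 0.0006 -0.0011  0.0028] turn [-1.000e-02  3.000e-02  1.977e+01] tcp [ 0.589  -0.1487  0.0401] t 16.45 open 0.0134 gf 59.8 f [-6.5  2.4  9.2]
[ 0.29687634  0.99145141 -0.02070075]
```

>>> play_rows:
  motion:
    - [[0,0,0],[0,0,3],230]
    - [[0,0,0],[0,0,6],230]
    - [[0,0,0],[0,0,9],230]
    - [[0,0,0],[0,0,12],230]
    - [[0,0,0],[0,0,15],230]
    - [[0,0,0],[0,0,18],230]
    - [[0,0,0],[0,0,20],230]
    - [[0,0,0],[0,0,20],230]
    - [[0,0,0],[0,0,20],230]
    - [[0,0,0],[0,0,20],230]
    - [[0,0,0],[0,0,20],230]
    - [[0,0,0],[0,0,20],230]

```text
clock: 17.65
tool_pos: [0.589, -0.1488, 0.0401]
ee_rot: [3.137, 0.164, -0.001]
force: [-6.3, 2.7, 8.4]
opening: 0.0135
gripper_force: 59.8
```

```bash
python3 - <<'E'
from h import *
rel((.589,-.1475,.0373),-83.8);print(sense()["torque"])
f=grab_frame("wrist");cv2.imwrite("pics/w7.png",f["img"][:,:,::-1])
print(proj(f,(.4892,-.1048,.07)))
for a in(-83.8,):
  for r in(-.023,.023):
    t=np.radians(a+90);print(proj(f,(.589+r*np.cos(t),-.1482+r*np.sin(t),.07)))
E
```

```text
shift [ 0.0002 -0.0013  0.0028] turn [ 0.    0.03 -0.23] tcp [ 0.589  -0.1488  0.0401] t 17.65 open 0.0135 gf 59.8 f [-6.3  2.7  8.4]
[0.26059879 1.03150784 0.0048717 ]
[191.35094805 552.66422338]
[321.6749179  405.67385386]
[321.07058469 286.2314623 ]
```

View pics/w7.png

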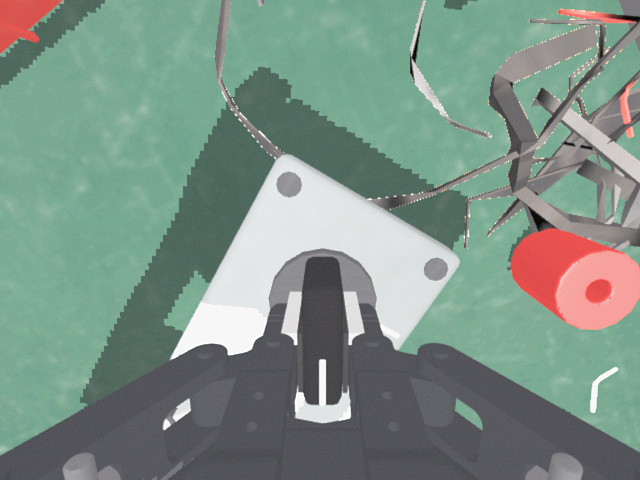

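The knob bar, at columns 303–345, stands square in the fingers. The base edges are about 60° off it, so this is the third stop, and the grip is firm. I'm handing in.

```bash
python3 -c "
from bench import *
print(finish_job())"
```

```text
the job is handed in; nothing more can be done
None
```

I handed the job in at 17.7 s, but the hand-in gave no verdict: the wide sleeve is down on the pin, the tight one is in the tray, and the gripper is still holding the knob at the third stop (60° on).

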